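Tip the weighed tomatoes from the scale pan into the tub

ROBOT

A 7-joint arm with a two-finger parallel gripper is mounted at the origin on the work surface. World frame = base frame: x ahead of the robot, y to its left, z up, the work surface at z = 0. Lengths are in m, angles in rad, forces in N, time in s.
With the tool pointing down it reaches from about 0.4 to 0.85 m from the base axis. Payload 10.4 kg.
Tool frame: the origin (TCP) lies on the centre line of the jaws, within the pads' length; the fingertips stand r.tip_extent ahead of it and the grasp point (between the pads) lies 3 mm ahead of it (r.tip_extent is the distance from the TCP to the fingertips, in m); z points along the fingers, y is the direction in which the jaws open and shut (so a half turn about z gives the same grasp; the last joint's range is limited). The gripper opens to 87 mm and grips with 3 to 60 N. Pads are 19 mm wide; open, the fingers measure 117 mm over their backs; the gripper's body (75 mm by 190 mm) begins 51 mm behind the grasp point.
Start: joints at [-1.355, 0.332, -0.065, 1.46, 0.022, 1.35, -0.088], TCP at [0.148, 0.607, 0.245] pointing down, gripper open.
Joint ranges: [-2.6, 2.6], [-0.5, 2.12], [-1.47, 1.34], [0.16, 2.42], [-1.27, 4.41], [0.06, 2.06], [-2.6, 2.6]. Speed limits (rad/s): [2.22, 2.22, 2.79, 2.79, 3.14, 3.14, 3.14].

INTERFACE

Orientations are given as a unit quaternion [x, y, z, w].
In Python, from bench import r gives the robot as it stands. The module is installed in compiled form; this text tells all that it offers.
- The arm moves only by the shell command python3 -m jog 'ROWS' [FORCE]. ROWS is JSON, a list of rows, each a list of 5 numbers: the shift along the tool's x, y, z in cm, then the turn about the tool's z in rad, then the closure, from 0 (fully open) to 1 (shut). A call has exactly 10 rows; each row shifts and turns the pose as measured when the row begins, along the tool's axes as they then stand; what a row does not reach is not made up. A row lasts 1/10 s, in which the tool goes at most 50 mm and 8.59 degrees, less where a joint would pass 70% of its speed; a pose out of reach is approached as far as the arm can. A call with a gripper value outside its range is refused whole. The fingers move at their own pace and stop on an object; FORCE is the grip in N (left out, the last holds). Time passes only in rows, so rows that do not move let the fingers close, or fill a call up. It gives the time, the measured TCP pose, the force and the opening at its end, in the units of the state.
- r.read_state(): the state, without advancing time (a new reading comes with each control period).
- r.camera(name): name is "scene" or "side" or "wrist"; returns a dict with "pixels" (480x640x3 uint8, red, green, blue), "fx", "fy", "cx", "cy" (pixels), "k1" (the pictures are not rectified: a ray, as slopes to the right and down, at radius r is drawn at 1 + k1 r^2 times it, then the intrinsics apply), "camera_from_world" (4x4, takes a point from world to camera coordinates). Camera axes: x right, y up, looking along -z (the intrinsics and any distortion apply to the point x, -y, -z); pixel columns grow to the right and rows downward; lengths in m; the calibration is good to about 2 mm. A picture is of the moment at which its call begins. There is no depth.
- r.close_job(): hands the job in, once; it reports no verdict.
The state is a dict: "time": time; "joint_positions": joint angles; "joint_vel": joint speeds; "joint_torque": joint torques, N m; "ee_pos": TCP position; "eef_rot": TCP orientation; "ft_force": force on the tool from outside, world axes, zero at the start; "torque": the same for the moment, N m; "width": finger opening in m.
Only numpy, scipy, OpenCV 4.12 (cv2) and the standard library are available. Lean on these libraries where they do the work, as an engineer would, in place of code of your own. Each camera call takes 0.05 s, during which the arm holds its last target. There are 200 camera calls.

TASK

Take the scale's scoop pan by its handle with the weighed tomatoes in it, hook its pouring lip over the near rim of the white tub and tip it over about that rim, so that all three tomatoes roll into the tub without a high drop. Then put the empty pan back on the scale plate as it stood: level, centred and the same way round. Do not spill, do not shift the tub, and leave the other things where they are.

Things in the scene. Friction and masses are not known exactly. Their poses are not given: they have to be found in the camera images.
- pan_grip (a point): Centre of the black handle of the loose steel scoop pan. Axes are the pan's: x level from handle to pouring lip, y left, z up, square to the base. The handle is a straight bar 64 mm long, 22 mm wide along y, 20 mm thick, rising towards its free (-x) end at 8 degrees to the base; this point is half-way along it, 38 mm above the pan's underside, 44 mm behind the pan's back wall.
- pan_base (a point): Centre of the pan's flat underside (110 mm ahead of and 38 mm below the handle point, same axes). Base 125 mm long, 146 mm wide, upright back and side walls 44 mm high, front sloping up at 31 degrees to the lip. About 0.3 kg, 0.65 kg with the tomatoes. It stands level and loose on the scale plate. A fixed tin can and a small steel pot, up to 110 mm high, stand behind the scale.
- pan_lip (a point): Middle of the underside of the pan's pouring lip, same axes, 217 mm ahead of and 13 mm below the handle point: a flat lip 16 mm long, parallel to the base, 146 mm wide, whose rolled front edge hangs 4 mm lower, 9 mm ahead of this point; the sloping front begins 7 mm behind it. The tub's rim fits in between.
- tub_rim (a point): Middle of the top of the near long rim (towards the robot) of the white open tub, 100 mm above the table. Tub 325 mm long along y, 176 mm wide along x, walls 4 mm, rim bead 8 mm wide and 9 mm high. Axes: x level across the tub away from the robot, y along the rim, z up. The tub stands loose on the table, about 0.9 kg.
- tub_in (a point): Centre of the tub's inner floor, same axes as the rim, 4 mm above the table.
- scale_plate (a point): Centre of the top of the black plate, 160 x 160 mm, of the white portion scale, 78 mm above the table. Axes: x away from the robot, y left, z up. Housing below 185 x 175 mm, 52 mm high, with a low sloping display on the robot's side under the pan's handle. The scale is fixed. The pan stands with its base centre within 10 mm of this point, lip away from the robot.
- tomato0 (a point): Centre of a red tomato, 60 mm across, 52 mm tall, about 110 g; at first in the scoop pan, and it stays there while the pan is within about 12 degrees of level; it slides and rolls out over the lip as the pan is tipped, at the latest at 45 to 55 degrees.
- tomato1 (a point): Centre of a red tomato, 60 mm across, 52 mm tall, about 110 g; at first in the scoop pan, and it stays there while the pan is within about 12 degrees of level; it slides and rolls out over the lip as the pan is tipped, at the latest at 45 to 55 degrees.
- tomato2 (a point): Centre of a red tomato, 60 mm across, 52 mm tall, about 110 g; at first in the scoop pan, and it stays there while the pan is within about 12 degrees of level; it slides and rolls out over the lip as the pan is tipped, at the latest at 45 to 55 degrees.
- shaker: steel shaker with a dark domed lid, 52 mm across, 104 mm tall, between the scale and the tub; origin at its foot
- oil: amber oil bottle with a yellow label, 68 mm across, 210 mm tall, at the left of the table; origin at its foot
- spice: glass spice jar with a red cap, 56 mm across, 95 mm tall, at the right of the table; origin at its foot
- spatula: kitchen spatula with a black handle lying on the table in front of the tub, up to 25 mm high; origin at its middle
Things that resemble listed ones, but are neither listed nor needed, are in the scene too. Leave any green, purple or yellow look-alike of the part that bears tomato1 alone.

How it is judged:
By the outcome, as a careful person would: the job done as asked, in the order asked, and still so for the second after the job is handed in, with the robot touching nothing.
It also fails if it takes over 70 s, if anything falls off the work surface, if the arm or the gripper's body presses on something with over 40 N, if the wrist force passes 120 N, or if a joint passes its speed limit or range.

## Working session

There is one attempt and no reset: what is moved stays moved. The work goes in short steps, Python scripts to look and compute and a shell command to move; the robot and the scene stay as the last step left them, time stands still between calls to the robot, and variables do not carry over. Pictures are saved under pics/ and viewed, about 8 in all and at most 12, crops included, and the job is handed in when it is done.

```bash
mkdir -p pics
cat > h.py <<'E'
import numpy as np, cv2
from bench import r
from scipy.spatial.transform import Rotation as R
def snap(n,f):
    c=r.camera(n); cv2.imwrite('pics/'+f,c['pixels'][:,:,::-1]); c=dict(c); np.save('pics/'+f+'.npy',c,allow_pickle=True); return c
def load(f): return np.load('pics/'+f+'.npy',allow_pickle=True).item()
def ray(c,u,v):
    K=np.array([[c['fx'],0,c['cx']],[0,c['fy'],c['cy']],[0,0,1]],float)
    x,y=cv2.undistortPoints(np.array([[[u,v]]],float),K,np.array([c['k1'],0,0,0.]))[0,0]
    T=np.linalg.inv(np.array(c['camera_from_world'])); d=T[:3,:3]@np.array([x,-y,-1]); return T[:3,3],d
def atz(c,u,v,z):
    o,d=ray(c,u,v); return o+d*(z-o[2])/d[2]
def proj(c,p):
    q=(np.array(c['camera_from_world'])@np.append(p,1))[:3]; x,y=q[0]/-q[2],-q[1]/-q[2]; s=1+c['k1']*(x*x+y*y)
    return c['fx']*x*s+c['cx'],c['fy']*y*s+c['cy']
def tri(*cuv):
    A=0;b=0
    for c,u,v in cuv:
        o,d=ray(c,u,v); d=d/np.linalg.norm(d); P=np.eye(3)-np.outer(d,d); A=A+P; b=b+P@o
    return np.linalg.solve(A,b)
def st():
    s=r.read_state(); M=R.from_quat(s['eef_rot']).as_matrix()
    print('t',s['time'],'p',np.round(s['ee_pos'],4),'w',s['width'],'F',np.round(s['ft_force'],1)); print(np.round(M,3)); print('q',np.round(s['joint_positions'],3)); return s,M
E
python3 - <<'E'
from h import *
for n in('scene','side','wrist'):
    c=snap(n,n+'0.png'); T=np.linalg.inv(np.array(c['camera_from_world'])); print(n,c['fx'],c['k1'],T.round(3).tolist())
st(); print(r.tip_extent)
E
python3 -c "
import cv2,numpy as np
a=cv2.imread('pics/side0.png');b=cv2.imread('pics/wrist0.png')
cv2.imwrite('pics/sw.png',cv2.resize(np.hstack([a,b]),(800,300),interpolation=cv2.INTER_AREA))"
```

```text
scene 455.17675166423953 0.03693086475526199 [[0.603, -0.44, 0.665, 1.467], [0.797, 0.307, -0.52, -0.723], [0.024, 0.844, 0.536, 0.842], [0.0, 0.0, 0.0, 1.0]]
side 561.4384710684378 -0.05983714451857332 [[0.888, 0.318, -0.331, 0.124], [-0.459, 0.588, -0.666, -0.867], [-0.017, 0.744, 0.668, 0.998], [0.0, 0.0, 0.0, 1.0]]
wrist 377.047439477215 0.009324640066678264 [[0.236, -0.927, -0.292, 0.068], [0.972, 0.225, 0.073, 0.627], [-0.002, -0.3, 0.954, 0.384], [0.0, 0.0, 0.0, 1.0]]
t 0.15 p [0.1478 0.607  0.244 ] w 0.08700028392211258 F [-0.4 -1.2  0.3]
[[-0.972  0.237 -0.   ]
 [ 0.237  0.972 -0.001]
 [-0.    -0.001 -1.   ]]
q [-1.355  0.333 -0.065  1.461  0.022  1.35  -0.089]
0.022
```

View pics/scene0.png

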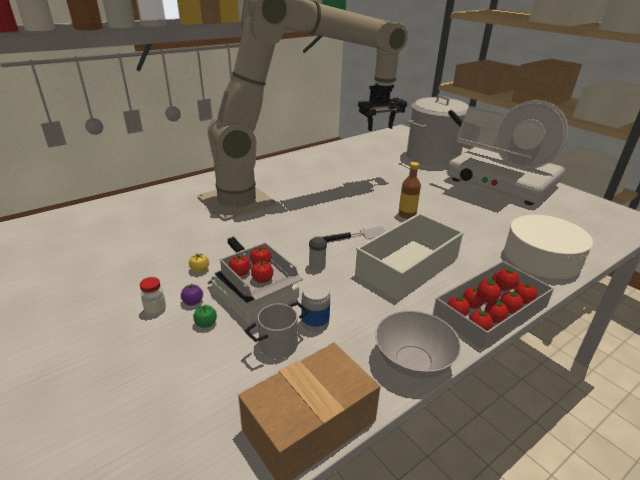

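View pics/side0.png

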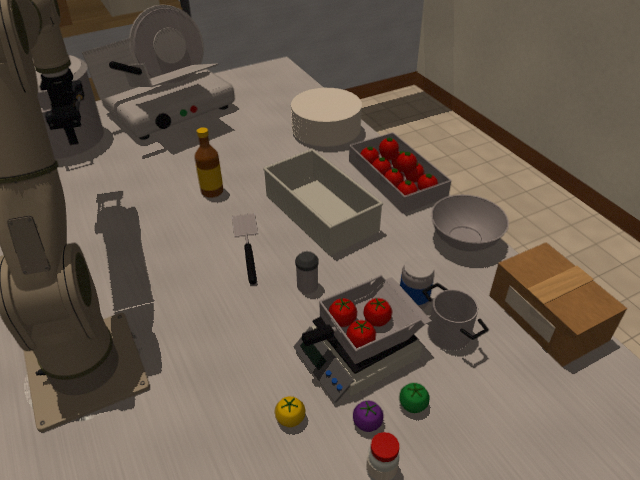

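The scene view shows the pan with three tomatoes near (260,268) and the tub near (410,255). The side view shows the pan near (365,320) and the tub near (322,200). I'll enlarge both.

```bash
python3 -c "
import cv2
a=cv2.imread('pics/scene0.png')[205:335,205:470];b=cv2.imread('pics/side0.png')[145:395,235:445]
cv2.imwrite('pics/ca.png',cv2.resize(a,None,fx=3,fy=3,interpolation=cv2.INTER_CUBIC))
cv2.imwrite('pics/cb.png',cv2.resize(b,None,fx=2.4,fy=2.4,interpolation=cv2.INTER_CUBIC))"
```

```text
(no output)
```

View pics/ca.png

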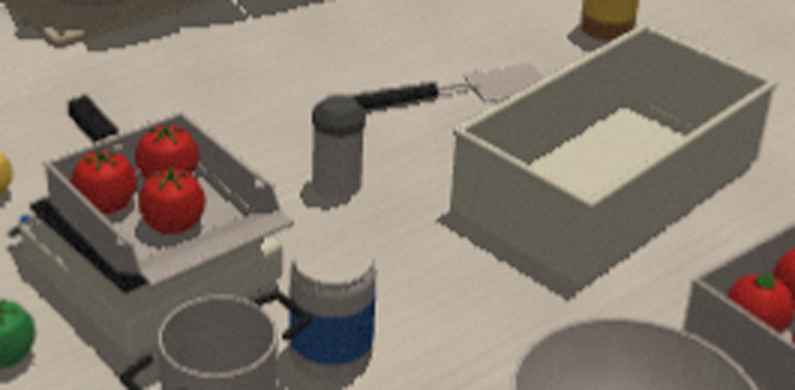

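View pics/cb.png

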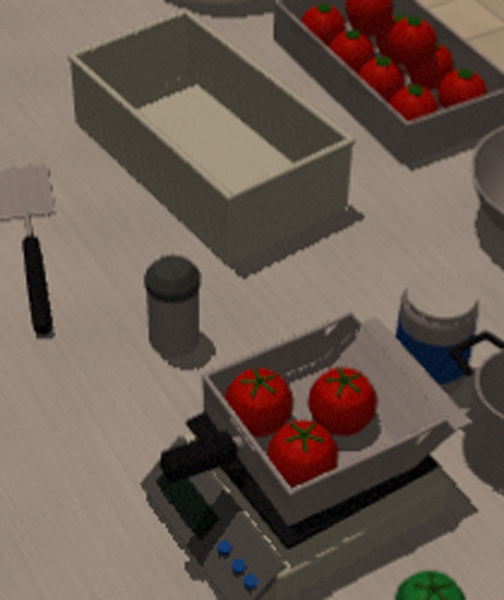

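The crops show the tub's rim corners, the pan's back wall and lip, and the handle. In crop A the near rim runs (458,130)–(645,28) and the handle (72,100)–(115,135). In crop B the near rim runs (72,58)–(230,197) and the handle (163,465)–(237,450).

Run:
```python
from h import *
A=load('scene0.png');B=load('side0.png')
a=lambda u,v:(205+(u+.5)/3-.5,205+(v+.5)/3-.5); b=lambda u,v:(235+(u+.5)/2.4-.5,145+(v+.5)/2.4-.5)
def t(n,ua,ub):
    p=tri((A,*a(*ua)),(B,*b(*ub))); print(n,p.round(4),'reproj',np.round(np.array(proj(A,p))-a(*ua),1),np.round(np.array(proj(B,p))-b(*ub),1)); return p
P={}
for n,x,y in [('nl',(645,28),(72,58)),('nr',(458,130),(230,197)),('fr',(590,206),(352,143)),('fl',(773,85),(187,13)),
 ('bl',(183,115),(205,378)),('br',(48,166),(292,492)),('lipl',(292,220),(370,318)),('lipr',(143,278),(468,420)),
 ('handle',(92,118),(197,455)),('shakertop',(339,100),(173,260))]: P[n]=t(n,x,y)
for n,x,y,z in [('nl',(645,28),(72,58),.1),('nr',(458,130),(230,197),.1),('fr',(590,206),(352,143),.1),('fl',(773,85),(187,13),.1),('bl',(183,115),(205,378),.122),('br',(48,166),(292,492),.122)]:
    print(n,'z=',z,atz(A,*a(*x),z).round(4),atz(B,*b(*y),z).round(4))
n=np.linalg.norm
print('tub',n(P['nl']-P['nr']),n(P['fl']-P['fr']),n(P['nl']-P['fl']),n(P['nr']-P['fr']))
print('pan w',n(P['bl']-P['br']),n(P['lipl']-P['lipr']),n(P['bl']-P['lipl']))
d=P['nl']-P['nr'];print('tub yaw',np.degrees(np.arctan2(-d[0],d[1])));d=P['fl']-P['fr'];print(np.degrees(np.arctan2(-d[0],d[1])))
d=P['bl']-P['br'];print('pan yaw',np.degrees(np.arctan2(-d[0],d[1])));d=P['lipl']+P['lipr']-P['bl']-P['br'];print(np.degrees(np.arctan2(d[1],d[0])))
```

```text
nl [0.6004 0.3792 0.0936] reproj [-0.  0.] [-0. -0.]
nr [0.6404 0.0638 0.0965] reproj [ 0. -0.] [0. 0.]
fr [0.8029 0.0841 0.0926] reproj [ 0. -0.] [0.  0.1]
fl [0.7639 0.3984 0.0941] reproj [ 0.1 -0.2] [0.1 0.2]
bl [ 0.4908 -0.1626  0.1185] reproj [-0.1  0.1] [-0.1 -0.1]
br [ 0.4942 -0.307   0.1194] reproj [ 0.3 -0.3] [0.2 0.5]
lipl [ 0.6686 -0.1569  0.1001] reproj [ 0.3 -0.4] [0.3 0.6]
lipr [ 0.6699 -0.3081  0.1083] reproj [ 0.9 -0.9] [0.7 1.3]
handle [ 0.4447 -0.2361  0.1186] reproj [ 0.1 -0.1] [0.1 0.2]
shakertop [ 0.5393 -0.0071  0.1073] reproj [ 0.5 -0.6] [0.4 1. ]
nl z= 0.1 [0.6078 0.3699 0.1   ] [0.597  0.3703 0.1   ]
nr z= 0.1 [0.6444 0.0599 0.1   ] [0.6384 0.0603 0.1   ]
fr z= 0.1 [0.8096 0.0759 0.1   ] [0.7975 0.0765 0.1   ]
fl z= 0.1 [0.77   0.3883 0.1   ] [0.7601 0.3912 0.1   ]
bl z= 0.122 [ 0.4952 -0.1649  0.122 ] [ 0.4893 -0.1658  0.122 ]
br z= 0.122 [ 0.4984 -0.3096  0.122 ] [ 0.4932 -0.3075  0.122 ]
tub 0.31798611317027864 0.3167106603739312 0.16460005317819498 0.16381979859776968
pan w 0.14438887206525147 0.15143027250039062 0.178822033509813
tub yaw 7.221635679400607
7.073767078695634
pan yaw 1.3223577258161738
0.7572294578536267
```

```bash
python3 - <<'E'
from h import *
A=load('scene0.png');B=load('side0.png')
print('oil',atz(B,211,190,0),atz(A,408,213,0),'spat end',atz(B,252,281,.012),atz(B,247,240,.01), atz(B,245,217,.01),'shaker foot',atz(B,307,288,0))
E
python3 -m jog '[[0,0,-3,-0.128,0],[0,0,-3,-0.128,0],[-2.5,-4.2,0,0,0],[-2.5,-4.2,0,0,0],[-2.5,-4.2,0,0,0],[-2.5,-4.2,0,0,0],[-2.5,-4.2,0,0,0],[-2.5,-4.2,0,0,0],[0,-4.5,0,0,0],[0,-4.5,0,0,0]]' 60
python3 -c "
from h import *; st()"
```

```text
oil [ 4.63151419e-01  4.84027478e-01 -1.11022302e-16] [0.46084532 0.48592171 0.        ] spat end [0.42056671 0.06272442 0.012     ] [0.46857768 0.2115527  0.01      ] [0.50069972 0.3040505  0.01      ] shaker foot [ 0.53376298 -0.01191602  0.        ]
time: 1.15
ee_pos: [0.3096, 0.2618, 0.3024]
eef_rot: [-0.018, 1.0, -0.003, -0.002]
ft_force: [0.2, -1.0, 1.0]
width: 0.0874
t 1.15 p [0.3096 0.2618 0.3024] w 0.08735055541916602 F [ 0.2 -1.   1. ]
[[-0.999 -0.036 -0.004]
 [-0.036  0.999 -0.006]
 [ 0.005 -0.005 -1.   ]]
q [-0.971 -0.191  0.135  1.895  0.026  1.443  0.764]
```

```bash
python3 -m jog '[[-1.3,-4.6,0,0,0],[-1.3,-4.6,0,0,0],[-1.3,-4.6,0,0,0],[-1.3,-4.6,0,0,0],[-1.3,-4.6,0,0,0],[-1.3,-4.6,0,0,0],[-1.3,-4.6,0,0,0],[-1.3,-4.6,0,0,0],[-1.3,-4.6,0,0,0],[-1.3,-4.6,0,0,0]]'
python3 -c "
from h import *; st()"
```

```text
time: 2.15
ee_pos: [0.4554, -0.2142, 0.3036]
eef_rot: [-0.019, 1.0, 0.0, 0.0]
ft_force: [1.4, -0.6, -1.3]
width: 0.0873
t 2.15 p [ 0.4554 -0.2142  0.3036] w 0.08728410857850004 F [ 1.4 -0.6 -1.3]
[[-0.999 -0.038  0.001]
 [-0.038  0.999  0.001]
 [-0.001  0.001 -1.   ]]
q [-0.665 -0.006  1.032  1.724  0.005  1.42   1.974]
```

```bash
python3 -m jog '[[0.5,-2.1,3,0,0],[0,0,3,0,0],[0,0,0,0,0],[0,0,0,0,0],[0,0,0,0,0],[0,0,0,0,0],[0,0,0,0,0],[0,0,0,0,0],[0,0,0,0,0],[0,0,0,0,0]]'
python3 -c "
from h import *; st(); c=snap('wrist','w1.png'); print(proj(c,[.45,-.237,.116]),proj(c,[.494,-.237,.122]))"
```

```text
time: 3.15
ee_pos: [0.4532, -0.2419, 0.2478]
eef_rot: [-0.016, 1.0, -0.002, 0.004]
ft_force: [-0.3, 0.3, -0.4]
width: 0.087
t 3.15 p [ 0.4532 -0.2419  0.2478] w 0.08702340390154358 F [-0.3  0.3 -0.4]
[[-0.999 -0.033  0.008]
 [-0.033  0.999 -0.004]
 [-0.008 -0.005 -1.   ]]
q [-0.606  0.089  1.08   1.797 -0.081  1.295  2.097]
(np.float64(333.82858549852205), np.float64(218.7756117743551)) (np.float64(331.6757460418477), np.float64(275.72226267955364))
```

View pics/w1.png

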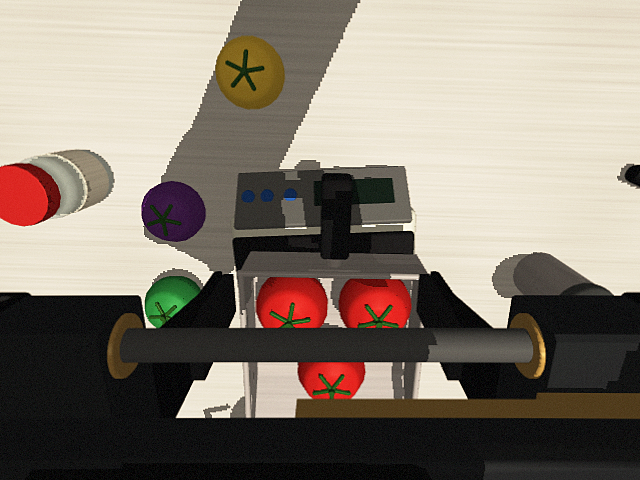

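The wrist view shows the handle spanning (336,173) to (336,258), so its centre is near (336,216). The projected estimate was (334,219), which agrees within about 1.5 mm. I'll descend.

```bash
python3 -m jog '[[-0.2,0.6,2,0.015,0],[0,0,2.2,0,0],[0,0,2.2,0,0],[0,0,2.2,0,0],[0,0,2,0,0],[0,0,1.5,0,0],[0,0,0,0,0],[0,0,0,0,0],[0,0,0,0,0],[0,0,0,0,0]]'
python3 -c "
from h import *; st()"
```

```text
time: 4.2
ee_pos: [0.4576, -0.2366, 0.1246]
eef_rot: [-0.009, 1.0, -0.003, 0.005]
ft_force: [0.4, -0.6, 0.2]
width: 0.0871
t 4.2 p [ 0.4576 -0.2366  0.1246] w 0.08710352335206942 F [ 0.4 -0.6  0.2]
[[-1.    -0.017  0.011]
 [-0.017  1.    -0.005]
 [-0.011 -0.005 -1.   ]]
q [-0.494  0.289  1.015  1.943 -0.283  1.048  2.231]
```

```bash
python3 -m jog '[[0.1,0,0.6,0,0],[0,0,0,0,0],[0,0,0,0,0.5],[0,0,0,0,0.6],[0,0,0,0,1],[0,0,0,0,1],[0,0,0,0,1],[0,0,0,0,1],[0,0,0,0,1],[0,0,0,0,1]]' 60
python3 -c "
from h import *; st()"
```

```text
time: 5.2
ee_pos: [0.4576, -0.2367, 0.1195]
eef_rot: [-0.009, 1.0, -0.003, 0.007]
ft_force: [0.6, 0.1, -0.4]
width: 0.0308
t 5.2 p [ 0.4576 -0.2367  0.1195] w 0.030778522949934002 F [ 0.6  0.1 -0.4]
[[-1.    -0.018  0.014]
 [-0.018  1.    -0.005]
 [-0.014 -0.005 -1.   ]]
q [-0.488  0.295  1.01   1.95  -0.292  1.036  2.239]
```

```bash
python3 -m jog '[[0,0,0,0,1],[0,0,0,0,1],[0,0,0,0,1],[0,0,0,0,1],[0,0,0,0,1],[0,0,-0.3,0,1],[0,0,-0.3,0,1],[0,0,-0.4,0,1],[0,0,-0.5,0,1],[0,0,-0.5,0,1]]' 60
python3 -c "
from h import *; st(); snap('side','s2.png'); c=snap('scene','c2.png')
a=cv2.imread('pics/s2.png')[260:400,280:440];b=cv2.imread('pics/c2.png')[210:350,200:360]
cv2.imwrite('pics/m2.png',cv2.resize(np.hstack([a,b]),None,fx=2.5,fy=2.5,interpolation=cv2.INTER_CUBIC))"
```

```text
time: 6.2
ee_pos: [0.4544, -0.2355, 0.1386]
eef_rot: [-0.009, 1.0, -0.002, 0.003]
ft_force: [-0.2, 0.4, -6.4]
width: 0.0216
t 6.2 p [ 0.4544 -0.2355  0.1386] w 0.02163181283413709 F [-0.2  0.4 -6.4]
[[-1.    -0.018  0.007]
 [-0.018  1.    -0.004]
 [-0.007 -0.004 -1.   ]]
q [-0.517  0.259  1.032  1.934 -0.252  1.078  2.209]
```

View pics/m2.png

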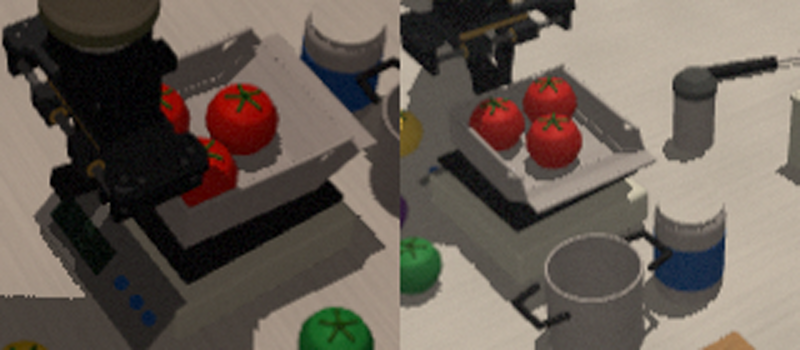

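Run:
```python
from h import *
A=load('c2.png');B=load('s2.png')
g=lambda u:( (u[0]+.5)/2.5-.5,(u[1]+.5)/2.5-.5)
for n,a,b in[('lipl',(255,157),(265,37)),('lipr',(130,210),(375,138)),('bl',(163,67),None)]:
    a=g(a);a=(200+a[0],210+a[1])
    if b: b=g(b);b=(280+b[0],260+b[1]);p=tri((A,*a),(B,*b));print(n,p,np.array(proj(A,p))-a)
A0=load('scene0.png')
# expected lip-left edge positions for tilt t about grip
for t in(0,4,8,12):
    R_=R.from_euler('z',1,degrees=True)*R.from_euler('y',t,degrees=True)
    G=np.array([.4544,-.2355,.1355])
    for y in(.073,-.073):
        p=G+R_.apply([.217-.005+.008,y,-.013]); print(t,np.round(p,3),np.round(proj(A,p),1),np.round(proj(B,p),1))
```

```text
lipl [ 0.66085783 -0.15344528  0.11104394] [ 0.04192504 -0.05129629]
lipr [ 0.66933773 -0.30747326  0.12084727] [ 1.30527942 -1.39055253]
0 [ 0.673 -0.159  0.123] [302.8 271.9] [392.1 270.5]
0 [ 0.676 -0.305  0.123] [255.3 292.7] [432.6 314.4]
4 [ 0.672 -0.159  0.107] [302.5 276.3] [391.  275.6]
4 [ 0.674 -0.305  0.107] [255.3 297.2] [431.  319.5]
8 [ 0.669 -0.159  0.092] [301.9 280.3] [389.5 280.8]
8 [ 0.672 -0.305  0.092] [255.1 301.3] [429.1 324.7]
12 [ 0.666 -0.159  0.077] [301.1 284.1] [387.7 286. ]
12 [ 0.668 -0.305  0.077] [254.6 305.2] [426.9 330. ]
```

```bash
python3 -m jog '[[0,0,-0.6,0,1],[0,0,-0.9,0,1],[0,0,-1.2,0,1],[0,0,-1.2,0,1],[0,0,-1.2,0,1],[0,0.6,-1,0,1],[0,1.0,-0.7,0,1],[0,1.5,-0.4,0,1],[0.1,2,0,0,1],[0.1,2,0,0,1]]' 60
python3 -c "
from h import *; st()"
python3 -m jog '[[0.2,2.2,0,-0.005,1],[0.2,2.2,0,-0.005,1],[0.2,2.2,0,-0.005,1],[0.2,2.2,0,-0.005,1],[0.2,2.2,0,-0.005,1],[0.2,2.2,0,-0.005,1],[0.2,2.2,0,-0.005,1],[0.2,2.2,0,-0.005,1],[0.2,2.2,0,-0.005,1],[0.2,2.2,0,-0.005,1]]'
python3 -c "
from h import *; st()"
```

```text
time: 7.3
ee_pos: [0.4511, -0.1671, 0.2212]
eef_rot: [-0.005, 1.0, -0.003, 0.006]
ft_force: [-0.3, 1.0, -6.7]
width: 0.0215
t 7.3 p [ 0.4511 -0.1671  0.2212] w 0.021535726549025243 F [-0.3  1.  -6.7]
[[-1.    -0.009  0.013]
 [-0.009  1.    -0.005]
 [-0.013 -0.005 -1.   ]]
q [-0.759 -0.039  1.019  1.912  0.037  1.236  1.828]
time: 8.3
ee_pos: [0.4244, 0.057, 0.2299]
eef_rot: [-0.024, 1.0, 0.002, 0.012]
ft_force: [0.3, -0.4, -6.7]
width: 0.0217
t 8.3 p [0.4244 0.057  0.2299] w 0.02166671636775277 F [ 0.3 -0.4 -6.7]
[[-0.999 -0.049  0.023]
 [-0.049  0.999  0.004]
 [-0.023  0.003 -1.   ]]
q [-0.937 -0.192  0.631  2.01   0.122  1.266  1.271]
```

```bash
python3 -m jog '[[0.1,2,0.2,-0.01,1],[0.1,2,0.3,-0.01,1],[0.1,2,0.4,-0.01,1],[0.1,2,0.5,-0.01,1],[0.1,1.8,0.6,-0.01,1],[0.1,1.4,0.6,-0.01,1],[0.1,0.8,0.6,-0.01,1],[0,0.4,0.5,-0.007,1],[0,0,0.4,0,1],[0,0,0,0,1]]'
python3 -c "
from h import *; st();c=snap('scene','c3.png');d=snap('side','s3.png')
a=cv2.imread('pics/s3.png')[140:340,190:400];b=cv2.imread('pics/c3.png')[180:320,290:480]
cv2.imwrite('pics/m3.png',np.hstack([cv2.resize(a,(400,381),interpolation=2),cv2.resize(b,(400,295),interpolation=2)[0:295] if 0 else cv2.copyMakeBorder(cv2.resize(b,(400,295),interpolation=2),0,86,0,0,0)]))"
```

```text
time: 9.3
ee_pos: [0.4077, 0.1896, 0.1878]
eef_rot: [-0.065, 0.998, 0.001, 0.012]
ft_force: [-1.0, -0.1, -5.6]
width: 0.0214
t 9.3 p [0.4077 0.1896 0.1878] w 0.021388839355185863 F [-1.  -0.1 -5.6]
[[-0.991 -0.131  0.024]
 [-0.131  0.991  0.005]
 [-0.025  0.001 -1.   ]]
q [-1.058 -0.062  0.504  2.018  0.042  1.155  1.13 ]
```

View pics/m3.png

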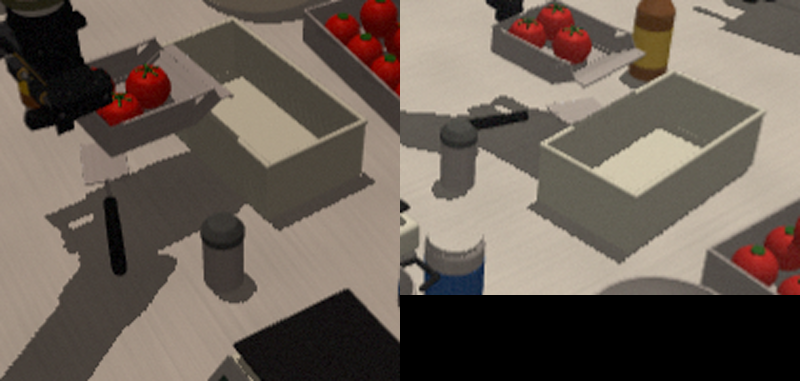

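Run:
```python
from h import *
A=load('c3.png');B=load('s3.png')
for n,a,b in[('lipl',(406.4,204.7),(280.3,162)),('lipr',(374.6,219.9),(310.7,189.9))]:
    p=tri((A,*a),(B,*b));print(n,p,np.array(proj(A,p))-a,np.array(proj(B,p))-b)
T=np.array([.4077,.1896,.1848])
for t in(0,3,6):
  for y in(.073,-.073):
    p=T+(R.from_euler('z',7,degrees=True)*R.from_euler('y',t,degrees=True)).apply([.219,y,-.013]); print(t,p.round(3),np.round(proj(A,p),1),np.round(proj(B,p),1))
for y in(.1625,-.1625):
    p=np.array([.620,.2135,.1])+R.from_euler('z',7.1,degrees=True).apply([0,y,0]);print('rimcorner',p.round(3),np.round(proj(A,p),1),np.round(proj(B,p),1))
a=cv2.imread('pics/s3.png')[140:240,230:380];b=cv2.imread('pics/c3.png')[170:270,330:480]
cv2.imwrite('pics/m3b.png',cv2.resize(np.vstack([a,b]),(600,800) and None,fx=3,fy=3,interpolation=2))
```

```text
lipl [0.6126987  0.29076504 0.16285887] [ 0.2325722  -0.38047771] [0.13641877 0.51568006]
lipr [0.62633295 0.14024466 0.16313027] [ 0.34967917 -0.54046714] [0.22172668 0.74554008]
0 [0.616 0.289 0.172] [407.3 202.4] [281.8 159.7]
0 [0.634 0.144 0.172] [377.8 217.5] [312.9 186.2]
3 [0.615 0.289 0.16 ] [406.6 205.5] [281.7 163.4]
3 [0.633 0.144 0.16 ] [377.2 220.7] [312.7 190. ]
6 [0.614 0.288 0.149] [405.8 208.5] [281.4 167.2]
6 [0.631 0.144 0.149] [376.5 223.8] [312.2 193.9]
rimcorner [0.6   0.375 0.1  ] [418.9 212.7] [265.  167.8]
rimcorner [0.64  0.052 0.1  ] [354.4 248.2] [332.7 228.4]
```

View pics/m3b.png

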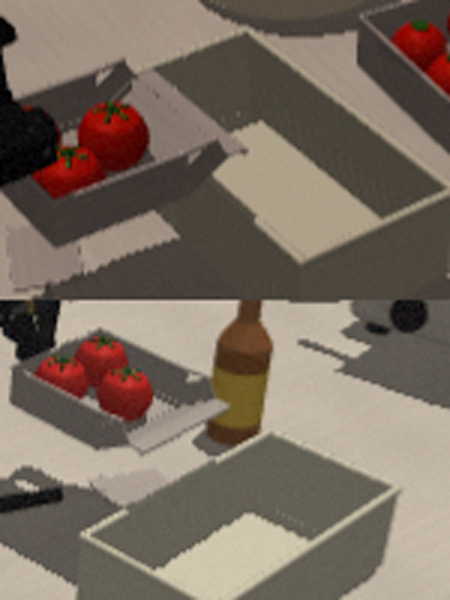

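```bash
python3 -m jog '[[-0.3,0,0.5,0,1],[-0.3,0,0.5,0,1],[-0.3,0,0.6,0,1],[0,0,0.6,0,1],[0,0,0.6,0,1],[0,0,0.5,0,1],[0,0,0.4,0,1],[0,0,0,0,1],[0,0,0,0,1],[0,0,0,0,1]]'
python3 -c "
from h import *; st();c=snap('scene','c4.png');d=snap('side','s4.png')
a=cv2.imread('pics/s4.png')[140:240,230:380];b=cv2.imread('pics/c4.png')[170:270,330:480]
cv2.imwrite('pics/m4.png',cv2.resize(np.hstack([a,b]),None,fx=2.66,fy=2.66,interpolation=2))"
```

```text
time: 10.4
ee_pos: [0.4194, 0.19, 0.1488]
eef_rot: [-0.064, 0.998, 0.002, 0.013]
ft_force: [-0.2, 0.0, -6.3]
width: 0.0215
t 10.4 p [0.4194 0.19   0.1488] w 0.021489117518777988 F [-0.2  0.  -6.3]
[[-0.991 -0.128  0.026]
 [-0.128  0.992  0.006]
 [-0.026  0.002 -1.   ]]
q [-1.046e+00  1.400e-02  5.250e-01  2.043e+00  1.000e-03  1.061e+00
  1.178e+00]
```

View pics/m4.png

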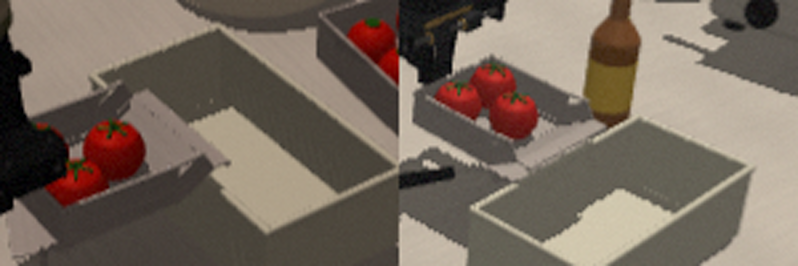

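The pan's lip hangs over the near rim, roughly 25 mm above it and level. I'll lower it in small steps and watch the force.

```bash
python3 -m jog '[[0.25,0,0.4,0,1],[0,0,0.4,0,1],[0,0,0.4,0,1],[0,0,0.2,0,1],[0,0,0.2,0,1],[0,0,0,0,1],[0,0,0,0,1],[0,0,0,0,1],[0,0,0,0,1],[0,0,0,0,1]]'
python3 -c "
from h import *; st()"
```

```text
time: 11.5
ee_pos: [0.4175, 0.19, 0.1318]
eef_rot: [-0.064, 0.998, 0.002, 0.013]
ft_force: [0.5, 0.2, -6.3]
width: 0.0213
t 11.5 p [0.4175 0.19   0.1318] w 0.021268277537476555 F [ 0.5  0.2 -6.3]
[[-0.991 -0.128  0.027]
 [-0.128  0.992  0.006]
 [-0.027  0.003 -1.   ]]
q [-1.044  0.034  0.526  2.066 -0.011  1.02   1.186]
```

```bash
python3 -m jog '[[0,0,0.15,0,1],[0,0,0.15,0,1],[0,0,0.15,0,1],[0,0,0,0,1],[0,0,0,0,1],[0,0,0,0,1],[0,0,0,0,1],[0,0,0,0,1],[0,0,0,0,1],[0,0,0,0,1]]'
python3 -m jog '[[0,0,0.15,0,1],[0,0,0.15,0,1],[0,0,0,0,1],[0,0,0,0,1],[0,0,0,0,1],[0,0,0,0,1],[0,0,0,0,1],[0,0,0,0,1],[0,0,0,0,1],[0,0,0,0,1]]'
```

```text
time: 12.5
ee_pos: [0.4177, 0.1902, 0.1271]
eef_rot: [-0.064, 0.998, 0.002, 0.014]
ft_force: [0.0, -0.8, -6.8]
width: 0.0214
time: 13.5
ee_pos: [0.418, 0.1903, 0.1241]
eef_rot: [-0.064, 0.998, 0.003, 0.014]
ft_force: [0.5, 0.5, -5.9]
width: 0.0211
```

```bash
python3 -m jog '[[0,0,0.15,0,1],[0,0,0.15,0,1],[0,0,0,0,1],[0,0,0,0,1],[0,0,0,0,1],[0,0,0,0,1],[0,0,0,0,1],[0,0,0,0,1],[0,0,0,0,1],[0,0,0,0,1]]'
python3 -m jog '[[0,0,0.15,0,1],[0,0,0.1,0,1],[0,0,0,0,1],[0,0,0,0,1],[0,0,0,0,1],[0,0,0,0,1],[0,0,0,0,1],[0,0,0,0,1],[0,0,0,0,1],[0,0,0,0,1]]'
python3 -c "
from h import *; c=snap('scene','c5.png');d=snap('side','s5.png')
a=cv2.imread('pics/s5.png')[150:230,240:360];b=cv2.imread('pics/c5.png')[195:275,340:460]
cv2.imwrite('pics/m5.png',cv2.resize(np.hstack([a,b]),None,fx=3.33,fy=3.33,interpolation=2))"
```

```text
time: 14.5
ee_pos: [0.4184, 0.1906, 0.1213]
eef_rot: [-0.064, 0.998, 0.003, 0.014]
ft_force: [-1.6, -0.4, -3.9]
width: 0.0216
time: 15.5
ee_pos: [0.4188, 0.1909, 0.1189]
eef_rot: [-0.064, 0.998, 0.003, 0.015]
ft_force: [-1.6, -0.6, -2.2]
width: 0.0213
```

```bash
python3 -m jog '[[0.1,0,-0.1,0,1],[0.15,0,0,0,1],[0.15,0,0,0,1],[0,0,0,0,1],[0,0,0,0,1],[0,0,0,0,1],[0,0,0,0,1],[0,0,0,0,1],[0,0,0,0,1],[0,0,0,0,1]]'
python3 -c "
from h import *; st(); c=snap('scene','c5.png');d=snap('side','s5.png')
a=cv2.imread('pics/s5.png')[150:230,240:360];b=cv2.imread('pics/c5.png')[195:275,340:460]
cv2.imwrite('pics/m5.png',cv2.resize(np.hstack([a,b]),None,fx=3.33,fy=3.33,interpolation=2))"
```

```text
time: 16.6
ee_pos: [0.416, 0.1904, 0.1204]
eef_rot: [-0.064, 0.998, 0.003, 0.016]
ft_force: [1.3, -0.1, -3.7]
width: 0.0209
t 16.6 p [0.416  0.1904 0.1204] w 0.02090799370989982 F [ 1.3 -0.1 -3.7]
[[-0.991 -0.128  0.032]
 [-0.128  0.992  0.009]
 [-0.033  0.005 -0.999]]
q [-1.045  0.043  0.525  2.085 -0.016  0.987  1.188]
```

View pics/m5.png

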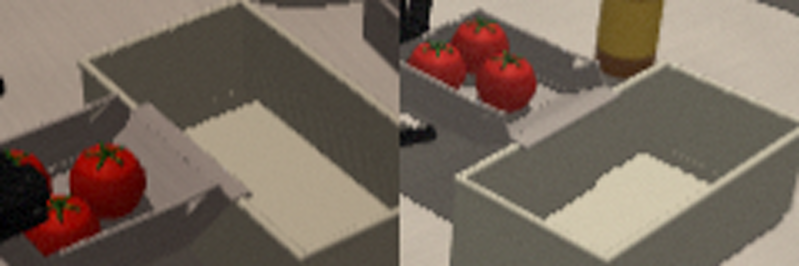

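The lip now lies over the near rim, parallel to it, at about (500,130) in the right half of the picture. I'll loosen the grip so the pan can pivot in the jaws, then lift along an arc.

```bash
python3 -m jog '[[0,0,0,0,1],[0,0,0,0,1],[0,0,0,0,1],[0,0,-0.4,0,1],[0,0,-0.5,0,1],[-0.1,0,-0.6,0,1],[-0.1,0,-0.6,0,1],[-0.15,0,-0.6,0,1],[-0.15,0,-0.6,0,1],[0,0,0,0,1]]' 12
python3 -c "
from h import *; s,M=st(); R0=np.array([.6205,.2145,.1]);d=s['ee_pos']+M[:,2]*.003-R0; f=d@[.9923,.1237,0]; print('fwd',f,'lat',d@[-.1237,.9923,0],'R',np.hypot(f,d[2]),'phi',np.degrees(np.arctan2(d[2],-f)));c=snap('scene','c6.png');d=snap('side','s6.png')"
```

```text
time: 17.7
ee_pos: [0.4202, 0.191, 0.157]
eef_rot: [-0.064, 0.998, 0.004, 0.016]
ft_force: [1.5, -0.8, -4.7]
width: 0.0217
t 17.7 p [0.4202 0.191  0.157 ] w 0.021733025260166006 F [ 1.5 -0.8 -4.7]
[[-0.991 -0.128  0.032]
 [-0.128  0.992  0.01 ]
 [-0.033  0.006 -0.999]]
q [-1.048 -0.     0.523  2.037  0.009  1.072  1.17 ]
fwd -0.20159625157226932 lat 0.0014745705242931286 R 0.20871534930247007 phi 15.00773513307765
```

```bash
cat > k.py <<'E'
from h import *
s,M=st(); R0=np.array([.6205,.2145,.1]);d=s['ee_pos']+M[:,2]*.003-R0; f=d@[.9923,.1237,0]; print('fwd',f,'lat',d@[-.1237,.9923,0],'R',np.hypot(f,d[2]),'phi',np.degrees(np.arctan2(d[2],-f)))
E
python3 -m jog '[[-0.25,0,-0.6,0,1],[-0.25,0,-0.7,0,1],[-0.25,0,-0.7,0,1],[-0.25,0,-0.7,0,1],[-0.25,0,-0.7,0,1],[-0.25,0,-0.6,0,1],[0,0,0,0,1],[0,0,0,0,1],[0,0,0,0,1],[0,0,0,0,1]]' 10
python3 k.py
```

```text
time: 18.8
ee_pos: [0.4352, 0.1925, 0.2002]
eef_rot: [-0.064, 0.998, 0.003, 0.017]
ft_force: [2.0, 0.6, -3.5]
width: 0.0218
t 18.8 p [0.4352 0.1925 0.2002] w 0.02176918689243425 F [ 2.   0.6 -3.5]
[[-0.991 -0.128  0.033]
 [-0.128  0.992  0.009]
 [-0.034  0.005 -0.999]]
q [-1.045 -0.014  0.529  1.952  0.017  1.169  1.177]
fwd -0.1865395028997451 lat 0.0010989521352836767 R 0.21033967852584967 phi 27.520092286448385
```

```bash
python3 -m jog '[[-0.45,0,-0.4,0,1],[-0.45,0,-0.5,0,1],[-0.4,0,-0.5,0,1],[-0.4,0,-0.5,0,1],[-0.4,0,-0.5,0,1],[-0.3,0,-0.5,0,1],[0,0,0,0,1],[0,0,0,0,1],[0,0,0,0,1],[0,0,0,0,1]]' 10
python3 k.py
python3 -c "
from h import *
c=snap('scene','c7.png');d=snap('side','s7.png')
for f in('5','6','7'):
  for n in 'cs':
    a=cv2.imread('pics/%s%s.png'%(n,f)); h=cv2.cvtColor(a,cv2.COLOR_BGR2HSV); m=((h[:,:,0]<6)|(h[:,:,0]>174))&(h[:,:,1]>170)&(h[:,:,2]>90)
    k,l,S,C=cv2.connectedComponentsWithStats(m.astype(np.uint8)); print(f,n,[(C[i].round(0).tolist(),int(S[i,4])) for i in range(1,k) if S[i,4]>40])
"
```

```text
time: 19.8
ee_pos: [0.4596, 0.1955, 0.2323]
eef_rot: [-0.064, 0.998, 0.003, 0.016]
ft_force: [-0.7, -0.2, -3.1]
width: 0.0216
t 19.8 p [0.4596 0.1955 0.2323] w 0.021599999350386378 F [-0.7 -0.2 -3.1]
[[-0.991 -0.128  0.031]
 [-0.128  0.992  0.008]
 [-0.032  0.004 -0.999]]
q [-1.033  0.021  0.547  1.854 -0.004  1.239  1.215]
fwd -0.16189030612036592 lat 0.0010169581243010385 R 0.20718974212418523 phi 38.614500571502006
5 c [([364.0, 214.0], 474), ([502.0, 298.0], 1726), ([149.0, 283.0], 171), ([466.0, 301.0], 453)]
5 s [([388.0, 145.0], 162), ([369.0, 153.0], 146), ([406.0, 159.0], 178), ([381.0, 164.0], 157), ([419.0, 169.0], 48), ([393.0, 176.0], 149), ([427.0, 181.0], 178), ([407.0, 188.0], 173), ([265.0, 209.0], 360), ([385.0, 445.0], 577)]
6 c [([364.0, 209.0], 496), ([502.0, 298.0], 1735), ([149.0, 283.0], 174), ([466.0, 301.0], 450)]
6 s [([388.0, 145.0], 160), ([369.0, 153.0], 144), ([406.0, 159.0], 176), ([381.0, 164.0], 160), ([419.0, 169.0], 50), ([393.0, 176.0], 152), ([427.0, 181.0], 180), ([407.0, 188.0], 174), ([264.0, 203.0], 376), ([385.0, 445.0], 577)]
7 c [([384.0, 218.0], 405), ([411.0, 260.0], 98), ([502.0, 298.0], 1732), ([149.0, 283.0], 171), ([466.0, 301.0], 450)]
7 s [([388.0, 145.0], 160), ([369.0, 153.0], 145), ([406.0, 159.0], 175), ([381.0, 164.0], 159), ([419.0, 169.0], 49), ([393.0, 176.0], 152), ([291.0, 185.0], 487), ([427.0, 181.0], 179), ([407.0, 188.0], 173), ([340.0, 197.0], 213), ([385.0, 445.0], 577)]
```

```bash
python3 -m jog '[[-0.3,0,-0.3,0,1],[-0.4,0,-0.4,0,1],[-0.4,0,-0.4,0,1],[-0.4,0,-0.4,0,1],[-0.4,0,-0.4,0,1],[-0.35,0,-0.35,0,1],[0,0,0,0,1],[0,0,0,0,1],[0,0,0,0,1],[0,0,0,0,1]]' 8
cat > red.py <<'E'
from h import *
import sys
f=sys.argv[1]
for n,w in(('c','scene'),('s','side')):
    a=snap(w,n+f+'.png')['pixels'][:,:,::-1]; h=cv2.cvtColor(np.ascontiguousarray(a),cv2.COLOR_BGR2HSV); m=((h[:,:,0]<6)|(h[:,:,0]>174))&(h[:,:,1]>170)&(h[:,:,2]>60)
    k,l,S,C=cv2.connectedComponentsWithStats(m.astype(np.uint8)); print(n,[(C[i].round(0).tolist(),int(S[i,4])) for i in range(1,k) if S[i,4]>30 and (n=='c' and 300<C[i][0]<460 and C[i][1]<300 or n=='s' and 200<C[i][0]<365)])
E
python3 k.py; python3 red.py 8
```

```text
time: 20.9
ee_pos: [0.4832, 0.1985, 0.2576]
eef_rot: [-0.064, 0.998, 0.003, 0.016]
ft_force: [0.7, -1.1, -2.9]
width: 0.0219
t 20.9 p [0.4832 0.1985 0.2576] w 0.02193895328352697 F [ 0.7 -1.1 -2.9]
[[-0.991 -0.128  0.031]
 [-0.128  0.992  0.008]
 [-0.032  0.004 -0.999]]
q [-1.017  0.063  0.565  1.763 -0.029  1.293  1.253]
fwd -0.1381533317460149 lat 0.0010923566127875506 R 0.2073557117240812 phi 48.22074717252908
c [([395.0, 215.0], 251), ([394.0, 264.0], 57)]
s [([289.0, 178.0], 348), ([343.0, 206.0], 439)]
```

```bash
python3 -m jog '[[-0.4,0,-0.3,0,1],[-0.5,0,-0.4,0,1],[-0.5,0,-0.4,0,1],[-0.5,0,-0.35,0,1],[-0.5,0,-0.35,0,1],[-0.5,0,-0.35,0,1],[-0.4,0,-0.3,0,1],[0,0,0,0,1],[0,0,0,0,1],[0,0,0,0,1]]' 6
python3 k.py; python3 red.py 9
```

```text
time: 22.0
ee_pos: [0.5181, 0.203, 0.2853]
eef_rot: [-0.064, 0.998, 0.003, 0.016]
ft_force: [0.3, 0.1, -2.1]
width: 0.0218
t 22.0 p [0.5181 0.203  0.2853] w 0.02182709456264138 F [ 0.3  0.1 -2.1]
[[-0.991 -0.129  0.031]
 [-0.128  0.992  0.008]
 [-0.031  0.004 -1.   ]]
q [-0.985  0.14   0.587  1.638 -0.074  1.356  1.311]
fwd -0.10294046472510106 lat 0.0012337068068470414 R 0.20935924701596112 phi 60.54808520459686
c []
s [([338.0, 199.0], 625)]
```

```bash
python3 -c "
import cv2,numpy as np
a=cv2.imread('pics/s9.png')[120:260,210:390];b=cv2.imread('pics/c9.png')[150:290,330:510]
cv2.imwrite('pics/m9.png',cv2.resize(np.hstack([a,b]),None,fx=2.2,fy=2.2,interpolation=2))"
```

```text
(no output)
```

View pics/m9.png

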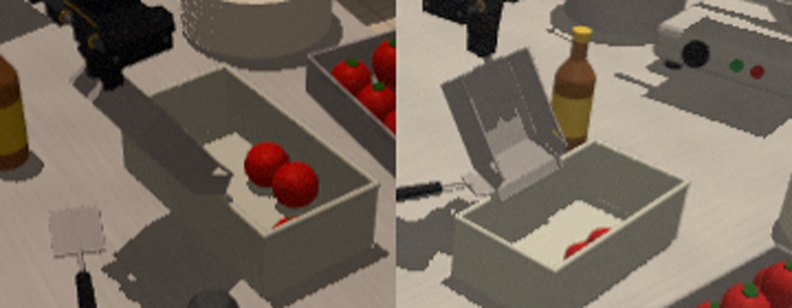

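The picture shows all three tomatoes on the tub floor and the empty pan hooked on the near rim, steeply tipped. I'll reverse the arc.

```bash
python3 -m jog '[[0.4,0,0.2,0,1],[0.5,0,0.35,0,1],[0.6,0,0.45,0,1],[0.6,0,0.5,0,1],[0.6,0,0.5,0,1],[0.6,0,0.55,0,1],[0.6,0,0.6,0,1],[0.6,0,0.6,0,1],[0.5,0,0.5,0,1],[0,0,0,0,1]]' 6
python3 k.py
```

```text
time: 23.1
ee_pos: [0.4648, 0.1962, 0.237]
eef_rot: [-0.065, 0.998, 0.003, 0.016]
ft_force: [-0.2, -0.3, -2.1]
width: 0.022
t 23.1 p [0.4648 0.1962 0.237 ] w 0.021979698630435453 F [-0.2 -0.3 -2.1]
[[-0.991 -0.129  0.031]
 [-0.129  0.992  0.008]
 [-0.032  0.004 -0.999]]
q [-1.031  0.03   0.553  1.835 -0.01   1.249  1.225]
fwd -0.1566667319350594 lat 0.0010861537378577648 R 0.20618944974269762 phi 40.551725974289745
```

```bash
python3 -m jog '[[0.6,0,0.6,0,1],[0.6,0,0.65,0,1],[0.55,0,0.7,0,1],[0.5,0,0.7,0,1],[0.45,0,0.75,0,1],[0.4,0,0.75,0,1],[0.35,0,0.75,0,1],[0.3,0,0.75,0,1],[0.25,0,0.6,0,1],[0,0,0,0,1]]' 6
python3 k.py
```

```text
time: 24.1
ee_pos: [0.4242, 0.1911, 0.1676]
eef_rot: [-0.065, 0.998, 0.003, 0.016]
ft_force: [-0.1, -0.5, -0.8]
width: 0.0223
t 24.1 p [0.4242 0.1911 0.1676] w 0.022305912573623257 F [-0.1 -0.5 -0.8]
[[-0.991 -0.129  0.032]
 [-0.129  0.992  0.009]
 [-0.033  0.004 -0.999]]
q [-1.049 -0.004  0.527  2.016  0.012  1.097  1.173]
fwd -0.197606711180694 lat 0.001095033462016678 R 0.207902457072949 phi 18.106957641862657
```

```bash
python3 -m jog '[[0.22,0,0.6,0,1],[0.2,0,0.7,0,1],[0.17,0,0.7,0,1],[0.14,0,0.7,0,1],[0.11,0,0.7,0,1],[0.08,0,0.7,0,1],[0.05,0,0.5,0,1],[0.03,0,0.3,0,1],[0,0,0,0,1],[0,0,0,0,1]]' 6
python3 k.py
```

```text
time: 25.1
ee_pos: [0.415, 0.1902, 0.1138]
eef_rot: [-0.065, 0.998, 0.003, 0.016]
ft_force: [-0.7, 0.1, -0.4]
width: 0.0219
t 25.1 p [0.415  0.1902 0.1138] w 0.02187501861902093 F [-0.7  0.1 -0.4]
[[-0.991 -0.129  0.031]
 [-0.129  0.992  0.008]
 [-0.032  0.004 -0.999]]
q [-1.046  0.052  0.528  2.093 -0.022  0.973  1.193]
fwd -0.20684508258269835 lat 0.0013468488234408482 R 0.2071291621782447 phi 3.0011429042608264
```

```bash
python3 -m jog '[[0,0,-0.25,0,1],[0,0,0,0,1],[0,0,0,0,1],[0,0,0,0,1],[0,0,0,0,1],[0,0,0,0,1],[0,0,0,0,1],[0,0,0,0,1],[0,0,0,0,1],[0,0,0,0,1]]' 6
python3 k.py
python3 -m jog '[[0,0,0,0,1],[0,0,0,0,1],[0,0,0,0,1],[0,0,0,0,1],[0,0,-0.3,0,1],[0,0,-0.6,0,1],[0,0,-0.9,0,1],[0,0,-1.2,0,1],[0,0,-1.2,0,1],[0,0,-1.2,0,1]]' 60
python3 k.py
```

```text
time: 26.1
ee_pos: [0.4151, 0.1902, 0.1171]
eef_rot: [-0.064, 0.998, 0.003, 0.016]
ft_force: [-0.1, 0.6, -1.6]
width: 0.0221
t 26.1 p [0.4151 0.1902 0.1171] w 0.022094411086588862 F [-0.1  0.6 -1.6]
[[-0.991 -0.129  0.031]
 [-0.129  0.992  0.008]
 [-0.032  0.004 -0.999]]
q [-1.047  0.047  0.528  2.09  -0.018  0.98   1.19 ]
fwd -0.2067591024107335 lat 0.0013297585924032065 R 0.20724211808521756 phi 3.912583486419354
time: 27.1
ee_pos: [0.4121, 0.1888, 0.1739]
eef_rot: [-0.064, 0.998, 0.002, 0.014]
ft_force: [-0.3, -0.6, -2.2]
width: 0.0214
t 27.1 p [0.4121 0.1888 0.1739] w 0.021415729960213927 F [-0.3 -0.6 -2.2]
[[-0.991 -0.128  0.028]
 [-0.128  0.992  0.006]
 [-0.029  0.002 -1.   ]]
q [-1.058 -0.04   0.516  2.032  0.033  1.118  1.144]
fwd -0.20987507341549053 lat 0.0002745356928256918 R 0.22151489552622763 phi 18.65647729723384
```

```bash
python3 -m jog '[[0,0,-1.2,0,1],[0,-0.6,-1.2,0,1],[0,-1.2,-1.2,0.005,1],[-0.2,-1.8,-0.8,0.005,1],[-0.3,-2.4,-0.3,0.01,1],[-0.3,-2.6,0,0.01,1],[-0.3,-2.8,0,0.01,1],[-0.3,-2.8,0,0.01,1],[-0.3,-2.8,0,0.01,1],[-0.3,-2.8,0,0.01,1]]' 60
python3 -m jog '[[-0.3,-2.8,0,0.005,1],[-0.3,-2.8,0,0.005,1],[-0.3,-2.8,0,0.005,1],[-0.3,-2.8,0,0.005,1],[-0.3,-2.8,0,0.005,1],[-0.2,-2.8,0,0.005,1],[-0.2,-2.4,0,0.005,1],[0,-1.5,0,0,1],[0,-0.5,0,0,1],[0,0,0,0,1]]' 60
python3 -c "
from h import *; st()"
```

```text
time: 28.1
ee_pos: [0.4514, -0.016, 0.2296]
eef_rot: [-0.029, 0.999, 0.006, 0.017]
ft_force: [1.3, -0.8, -2.0]
width: 0.0213
time: 29.1
ee_pos: [0.4731, -0.2491, 0.2318]
eef_rot: [-0.004, 1.0, 0.006, 0.018]
ft_force: [0.3, 1.0, -2.5]
width: 0.0213
t 29.1 p [ 0.4731 -0.2491  0.2318] w 0.0212682940429777 F [ 0.3  1.  -2.5]
[[-0.999 -0.009  0.037]
 [-0.009  1.     0.013]
 [-0.037  0.012 -0.999]]
q [-0.57   0.188  1.113  1.784 -0.209  1.255  2.176]
```

```bash
python3 -m jog '[[0.7,0.4,0,-0.009,1],[0.7,0.4,0.5,0,1],[0.5,0.2,1.2,0,1],[0,0,1.5,0,1],[0,0,1.5,0,1],[0,0,1.5,0,1],[0,0,1,0,1],[0,0,0.5,0,1],[0,0,0.3,0,1],[0,0,0,0,1]]' 60
python3 -c "
from h import *; st()
c=snap('side','s10.png');snap('scene','c10.png')"
```

```text
time: 30.1
ee_pos: [0.455, -0.2304, 0.1447]
eef_rot: [-0.013, 1.0, 0.01, 0.019]
ft_force: [-0.3, 0.3, -3.1]
width: 0.0215
t 30.1 p [ 0.455  -0.2304  0.1447] w 0.021481465182929836 F [-0.3  0.3 -3.1]
[[-0.999 -0.026  0.038]
 [-0.025  0.999  0.02 ]
 [-0.038  0.019 -0.999]]
q [-0.553  0.233  1.076  1.947 -0.274  1.075  2.236]
```

```bash
python3 -m jog '[[-0.15,-0.35,0.3,0.007,1],[0,-0.35,0.4,0,1],[0,0,0.4,0,1],[0,0,0.4,0,1],[0,0,0.3,0,1],[0,0,0,0,1],[0,0,0,0,1],[0,0,0,0,1],[0,0,0,0,1],[0,0,0,0,1]]' 60
python3 -c "
from h import *; st()"
```

```text
time: 31.2
ee_pos: [0.4587, -0.2383, 0.1267]
eef_rot: [-0.009, 1.0, 0.01, 0.02]
ft_force: [0.1, -0.5, -3.8]
width: 0.0218
t 31.2 p [ 0.4587 -0.2383  0.1267] w 0.02177713934340227 F [ 0.1 -0.5 -3.8]
[[-0.999 -0.018  0.041]
 [-0.017  1.     0.019]
 [-0.041  0.019 -0.999]]
q [-0.501  0.287  1.05   1.95  -0.331  1.045  2.284]
```

```bash
python3 -m jog '[[0.15,0.1,0.2,0,1],[0,0,0.2,0,1],[0,0,0.1,0,1],[0,0,0,0,1],[0,0,0,0,1],[0,0,0,0,1],[0,0,0,0,1],[0,0,0,0,1],[0,0,0,0,1],[0,0,0,0,1]]' 60
python3 -c "
from h import *; st()"
```

```text
time: 32.2
ee_pos: [0.4576, -0.2375, 0.1235]
eef_rot: [-0.009, 1.0, 0.011, 0.021]
ft_force: [-3.0, 0.6, 1.9]
width: 0.0214
t 32.2 p [ 0.4576 -0.2375  0.1235] w 0.021353800863110783 F [-3.   0.6  1.9]
[[-0.999 -0.018  0.042]
 [-0.017  1.     0.022]
 [-0.042  0.021 -0.999]]
q [-0.498  0.288  1.047  1.956 -0.336  1.038  2.287]
```

```bash
python3 -m jog '[[0,0,0,0,1],[0,0,0,0,1],[0,0,0,0,1],[0,0.0,0.1,0,1],[0,0,0.1,0,1],[0,0,0.1,0,1],[0,0,0.1,0,1],[0,0,0,0,1],[0,0,0,0,1],[0,0,0,0,1]]' 4
python3 -c "
from h import *; st()
c=snap('side','s11.png');snap('scene','c11.png')"
```

```text
time: 33.2
ee_pos: [0.4593, -0.2374, 0.1205]
eef_rot: [-0.009, 1.0, 0.011, 0.023]
ft_force: [-0.9, 0.6, 2.2]
width: 0.0224
t 33.2 p [ 0.4593 -0.2374  0.1205] w 0.022406513676193347 F [-0.9  0.6  2.2]
[[-0.999 -0.018  0.045]
 [-0.017  1.     0.022]
 [-0.045  0.021 -0.999]]
q [-0.492  0.295  1.042  1.957 -0.346  1.03   2.294]
```

```bash
cat > cmp.py <<'E'
from h import *
import sys
def sub(R_):
    _,v,_,(x,y)=cv2.minMaxLoc(R_); 
    q=lambda a,b,c:(a-c)/(2*(a-2*b+c)) if 0 else (a-c)/(2*(a+c-2*b))
    return x+q(R_[y,x-1],R_[y,x],R_[y,x+1]),y+q(R_[y-1,x],R_[y,x],R_[y+1,x]),v
for o,n,rs in(('scene0','c'+sys.argv[1],[(268,275,306,300),(240,285,275,305),(215,250,240,285),(262,240,300,270)]),('side0','s'+sys.argv[1],[(375,272,405,295),(400,300,436,328),(350,320,425,362),(318,292,345,310)])):
    a=cv2.imread('pics/%s.png'%o,0);b=cv2.imread('pics/%s.png'%n,0)
    for x0,y0,x1,y1 in rs:
        x,y,v=sub(cv2.matchTemplate(b[y0-8:y1+8,x0-8:x1+8],a[y0:y1,x0:x1],cv2.TM_CCOEFF_NORMED)); print(n,(x0,y0,x1,y1),round(x-8,2),round(y-8,2),round(v,3))
for n in('scene','side'):
    c=load(n+'0.png');p=np.array([.664,-.237,.103]);z=np.array(proj(c,p));print(n,'px/mm x',(np.array(proj(c,p+[.001,0,0]))-z).round(2),'y',(np.array(proj(c,p+[0,.001,0]))-z).round(2),'z',(np.array(proj(c,p+[0,0,.001]))-z).round(2))
E
python3 cmp.py 11
```

```text
c11 (268, 275, 306, 300) 0.08 0.67 0.813
c11 (240, 285, 275, 305) 0.97 0.58 0.897
c11 (215, 250, 240, 285) -4.84 -3.9 0.397
c11 (262, 240, 300, 270) 0.36 -0.26 0.886
s11 (375, 272, 405, 295) 0.64 -0.65 0.942
s11 (400, 300, 436, 328) 1.1 -0.79 0.945
s11 (350, 320, 425, 362) 1.45 -0.76 0.543
s11 (318, 292, 345, 310) -3.26 -7.51 0.617
scene px/mm x [0.21 0.2 ] y [ 0.33 -0.14] z [-0.01 -0.3 ]
side px/mm x [ 0.39 -0.17] y [-0.27 -0.31] z [ 0.05 -0.32]
```

```bash
python3 -m jog '[[0,0,-0.1,0,1],[0,0,0,0,1],[0.12,0,0,0,1],[0.12,0,0,0,1],[0.05,0,0,0,1],[0,0,0,0,1],[0,0,0,0,1],[0,0,0,0,1],[0,0,0,0,1],[0,0,0,0,1]]' 8
python3 -c "
from h import *; st()
c=snap('side','s12.png');snap('scene','c12.png')"; python3 cmp.py 12 | grep -v mm
```

```text
time: 34.3
ee_pos: [0.4566, -0.2376, 0.1211]
eef_rot: [-0.009, 1.0, 0.01, 0.023]
ft_force: [0.9, -0.8, -1.8]
width: 0.0222
t 34.3 p [ 0.4566 -0.2376  0.1211] w 0.022175157473973053 F [ 0.9 -0.8 -1.8]
[[-0.999 -0.019  0.046]
 [-0.018  1.     0.021]
 [-0.046  0.02  -0.999]]
q [-0.498  0.285  1.047  1.964 -0.337  1.028  2.291]
c12 (268, 275, 306, 300) 0.13 0.15 0.837
c12 (240, 285, 275, 305) 0.46 0.06 0.91
c12 (215, 250, 240, 285) -4.98 -4.1 0.384
c12 (262, 240, 300, 270) 0.3 -0.37 0.885
s12 (375, 272, 405, 295) 0.04 -0.23 0.986
s12 (400, 300, 436, 328) 0.31 -0.33 0.978
s12 (350, 320, 425, 362) -0.03 -0.23 0.549
s12 (318, 292, 345, 310) -4.72 -7.51 0.624
```

```bash
python3 -m jog '[[0,0,0,0,1],[0,0,0.06,0,1],[0,0,0,0,1],[0,0,0,0,0.7],[0,0,0,0,0.6],[0,0,0,0,0.3],[0,0,0,0,0],[0,0,0,0,0],[0,0,0,0,0],[0,0,0,0,0]]' 3
python3 -m jog '[[0,0,0,0,0],[0,0,0,0,0],[0,0,0,0,0],[0,0,-1,0,0],[0,0,-2,0,0],[0,0,-3,0,0],[0,0,-3,0,0],[0,0,-3,0,0],[2,0,-2,0,0],[0,0,0,0,0]]'
python3 -c "
from h import *; st()
c=snap('side','s13.png');snap('scene','c13.png')
a=cv2.imread('pics/s13.png')[140:400,230:450];b=cv2.imread('pics/c13.png')[180:370,190:470]
cv2.imwrite('pics/m13.png',np.hstack([cv2.resize(a,(365,431),interpolation=2),cv2.copyMakeBorder(cv2.resize(b,(433,294),interpolation=2),0,137,0,0,0)]))"; python3 cmp.py 13 | grep -v mm
```

```text
time: 35.4
ee_pos: [0.4567, -0.2378, 0.1208]
eef_rot: [-0.009, 1.0, 0.01, 0.023]
ft_force: [-1.5, 0.0, 0.7]
width: 0.0663
time: 36.4
ee_pos: [0.428, -0.2443, 0.2683]
eef_rot: [-0.006, 1.0, 0.01, 0.024]
ft_force: [0.8, -0.8, -1.0]
width: 0.0871
t 36.4 p [ 0.428  -0.2443  0.2683] w 0.08709444671629611 F [ 0.8 -0.8 -1. ]
[[-0.999 -0.012  0.047]
 [-0.011  1.     0.02 ]
 [-0.048  0.02  -0.999]]
q [-0.72  -0.105  1.133  1.831  0.06   1.32   1.98 ]
c13 (268, 275, 306, 300) 0.11 0.11 0.841
c13 (240, 285, 275, 305) 0.42 0.04 0.912
c13 (215, 250, 240, 285) -0.36 0.04 0.879
c13 (262, 240, 300, 270) 0.28 -0.27 0.887
s13 (375, 272, 405, 295) 0.02 -0.24 0.988
s13 (400, 300, 436, 328) 0.3 -0.36 0.978
s13 (350, 320, 425, 362) 1.23 -0.57 0.502
s13 (318, 292, 345, 310) -7.54 -6.59 0.192
```

View pics/m13.png

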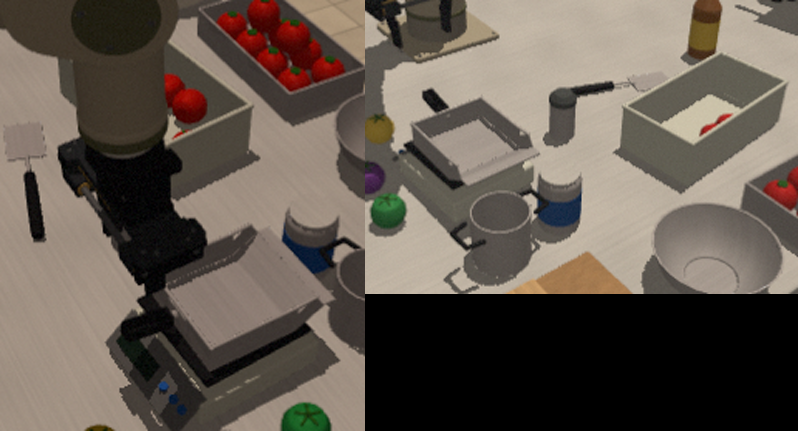

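The empty pan stands on the plate as it did at first, with the tomatoes in the tub. I'll check the other things for movement and hand in.

```bash
sed -e "s/\[(268.*276)\]//" cmp.py >/dev/null
python3 - <<'E'
from h import *
a=cv2.imread('pics/scene0.png',0);b=cv2.imread('pics/c13.png',0)
for n,(x0,y0,x1,y1) in dict(tubnr=(348,240,372,262),tubfr=(388,262,415,298),tubfl=(445,225,475,262),shaker=(305,232,330,272),spat=(350,222,386,242),oil=(396,160,424,218),spice=(138,275,168,318)).items():
    R_=cv2.matchTemplate(b[y0-6:y1+6,x0-6:x1+6],a[y0:y1,x0:x1],cv2.TM_CCOEFF_NORMED);_,v,_,(x,y)=cv2.minMaxLoc(R_)
    sx=(R_[y,x-1]-R_[y,x+1])/(2*(R_[y,x-1]+R_[y,x+1]-2*R_[y,x]));sy=(R_[y-1,x]-R_[y+1,x])/(2*(R_[y-1,x]+R_[y+1,x]-2*R_[y,x]));print(n,round(x+sx-6,2),round(y+sy-6,2),round(v,3))
r.close_job()
E
```

```text
tubnr 0.03 0.03 0.998
tubfr -0.13 0.22 0.898
tubfl 0.05 0.04 0.998
shaker 0.02 -0.01 0.999
spat 0.01 0.04 0.996
oil -0.0 -0.01 0.999
spice 0.0 -0.02 0.998
the job is handed in; nothing more can be done
```

The job is done and handed in at about 36.5 s on the robot's clock. I gripped the pan by its handle and hooked the lip over the tub's near rim. With a loosened grip I swung the handle up about the rim until all three tomatoes were on the tub floor. I then swung the pan back level, carried it back and released it on the scale plate.

**Pan:** Comparing pictures from before and after, the pan's clearest features match their first positions to about 0.5 px, roughly 1 mm, with the lip pointing the same way. It looks level in both views. Two side-view patches matched too poorly to use: the handle and back-wall one because the gripper hid it, the side-wall one for a reason I did not check.

**Other things:** The shaker, spatula, oil bottle, spice jar and two of the three tub corners checked moved less than 0.1 px. The third tub corner matched less well and read about 0.25 px, which I put down to lighting rather than movement.

**Forces:** Every wrist force I read stayed under 10 N, but I read it only at the end of each move. The slope of the pan first touched the rim about 3 mm too far forward, so I pulled it back before tipping.

**Tilt:** On the way back the gripper had drifted to a tilt of 2–3 degrees, which the moves could not correct. The pan settled flat on the plate once I loosened the grip.

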